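# Put the bench kit back on its shadow pads

## Task

Put the four bench tools lying about (the glazed test tile, the half-moon steel rib and the two brass weights) back on the wooden pads, each squarely on the dark silhouette of its own shape and size: the larger weight on the larger disc, the rib with its curved edge over the curved edge of its silhouette. The tile and rib lie flat (the tile either way round), the weights stand upright; let go of everything at the end.

Things in the scene. Friction and masses are not known exactly. Their poses are not given: they have to be found in the camera images.
- tile: Glazed test tile: flat rectangular block, speckled off-white with a bare clay strip at one end, 75 (its x) x 40 (its y) x 8 mm. Loose, lies flat. Origin at the centre of its underside, z up.
- rib: Steel rib: flat half-moon scraper, grey metal, 36 (its x) x 86 (its y) x 8 mm. Loose, lies flat. Its long straight edge is at its x = -18 mm, the middle of its curved edge at x = +18 mm. Origin at the centre of its underside, z up.
- rib_curve (a point): The middle of the rib's curved edge: on the rib, 18 mm from its origin along its +x, 4 mm above its underside.
- big_weight: The larger brass balance weight: upright turned cylinder 26 mm in diameter and 25 mm tall, with a knob on top (17 mm wide), 36 mm tall in all. Loose, stands upright. Origin at the centre of its underside, z up.
- small_weight: The smaller brass balance weight: upright, 16 mm in diameter, knob on top (about 11 mm wide), 28 mm tall in all. Loose, stands upright. Origin at the centre of its underside, z up.
- pad_tile: Flat fixed wooden pad, 104 (its x) x 58 (its y) x 5 mm thick, on the worktop; origin at the centre of its underside, z up. In the middle of its top a flush dark silhouette, a rectangle 79 x 44 mm, long along the pad's x: the place of the tile (either way round).
- pad_rib: Flat fixed wooden pad, 104 (its x) x 58 (its y) x 5 mm thick, on the worktop; origin at the centre of its underside, z up. In the middle of its top a flush dark silhouette, a half-moon 90 x 39 mm, long along the pad's x, its curved edge towards the pad's +y and its straight edge towards -y: the place of the rib (the rib's x axis along the pad's y axis).
- pad_big: Flat fixed wooden pad, 104 (its x) x 58 (its y) x 5 mm thick, on the worktop; origin at the centre of its underside, z up. In the middle of its top a flush dark silhouette, a round disc 31 mm in diameter: the place of the larger weight.
- pad_small: Flat fixed wooden pad, 104 (its x) x 58 (its y) x 5 mm thick, on the worktop; origin at the centre of its underside, z up. In the middle of its top a flush dark silhouette, a round disc 20 mm in diameter: the place of the smaller weight.

How it is judged:
By the outcome, as a careful person would: the job done as asked, in the order asked, and still so for the second after the job is handed in, with the robot touching nothing.
It also fails if it takes over 96 s, if anything falls off the work surface, if the arm or the gripper's body presses on something with over 40 N, if the wrist force passes 120 N, or if a joint passes its speed limit or range.

## Robot

A 6-joint arm with a two-finger parallel gripper is mounted at the origin on the work surface; the furniture and walls round the work are solid. World frame = base frame: x ahead of the robot, y to its left, z up, the work surface at z = 0. Lengths are in m, angles in rad, forces in N, time in s.
With the tool pointing down it reaches from about 0.25 to 0.725 m from the base axis. Payload 4 kg.
Tool frame: the origin (TCP) lies on the centre line of the jaws, within the pads' length; the fingertips stand ahead of it and the grasp point (between the pads) lies 3 mm ahead of it (bot.tcp_to_tips is the z of the fingertips in the tool frame, in m); z points along the fingers, y is the line along which they close (so a half turn about z gives the same grasp; the last joint's range is limited). The gripper opens to 85 mm and grips with 20 to 120 N. Pads are 22 mm wide; open, the fingers measure 114 mm over their backs; the gripper's body (76 mm by 85 mm) begins 54 mm behind the grasp point. The pads swing forward as they close: fully open they stand 13 mm farther back than shut.
Start: joints at [1.242, 0.241, 0.005, 1.335, 0, 1.571], TCP at [0.161, 0.473, 0.253] pointing down, gripper open.
Joint ranges: [-2.72, 2.72], [-1.05, 1.87], [-1.09, 1.28], [-1.99, 2.15], [-1.42, 1.44], [-3.14, 3.14]. Speed limits (rad/s): [2.79, 2.79, 3.14, 3.14, 3.14, 3.14].

## Interface

Orientations are given as a unit quaternion [x, y, z, w].
In Python, from workcell import telemetry, camera, camera_params, ticket, boxes_of, cut_out, spot_point, bot gives the robot as it stands.
- The arm moves only by the shell command python3 -m creep 'ROWS'. ROWS is text: rows parted by semicolons, each of 5 numbers parted by spaces: the opening, from 0 (shut) to 1 (fully open), then the shift along the tool's x, y, z in units of 150 mm (1.0 is 150 mm), then the turn about the tool's z in units of 180 degrees (1.0 is 180 degrees). In form: claw x y z turn; .... A call has 1 to 12 rows; each row is the pose to reach, as a shift and turn from the pose commanded when the call began, along the tool's axes at that moment, turning the shorter way round; what a row does not reach only later rows make up. A row lasts 1/8 s, in which the tool goes at most 62.5 mm and 10.7 degrees, less where a joint would pass 70% of its speed; a pose out of reach is approached as far as the arm can. A call with a number of a shift or a turn outside -1 to 1 is refused whole. A call with a gripper value outside its range is refused whole. The fingers move at their own pace and stop on an object; the grip force is fixed at half the most. Time passes only in rows, so rows that repeat a pose let the fingers close. It gives the time, the measured TCP pose, the force, the opening and the grip force at its end, in the units of the state.
- telemetry.get_obs(): the state, without advancing time (a new reading comes with each control period).
- camera(name): name is "side" or "top"; returns the picture (384x512x3 uint8, red, green, blue); there is no depth.
- camera_params(name): a dict with "camera_matrix" (3x3 intrinsics, pixels), "eye" and "attitude" of the camera in the world. Camera axes: x right, y down, z forward; pixel columns grow to the right and rows downward; lengths in m; the calibration is good to about 2 mm. A picture is of the moment at which its call begins. camera_params takes no time and is no camera call.
- ticket.job_done(): hands the job in; it is judged then, once.
Trained networks look in the newest picture that a camera, given by its name, has taken for a name from the list of things; names that differ only in an ending like _2 or _b are one class to them, and where a whole thing is asked for, a point or a joint stands for the part that bears it (a point fixed in the world has none). Each returns a list of dicts, best first, with "conf" (0 to 1); they miss things now and then, are a little off and sometimes report something else, mostly with a low value. They report only what shows in the picture. A call takes as long as a camera call.
- boxes_of(thing, camera): "at" ([x, y, z] in m, in world coordinates, good to about 4 mm: the middle of the surface that is visible of it).
- cut_out(thing, camera): "pixels" (384x512 bool, what is visible of it).
- spot_point(thing, camera): "at" ([x, y, z] in m, in world coordinates, good to about 4 mm: a listed point, or the origin of a listed thing).
The state is a dict: "clock": time; "joint_pos": joint angles; "joint_vel": joint speeds; "tau": joint torques, N m; "eef_pos": TCP position; "tool_rot": TCP orientation; "ft_force": force on the tool from outside, world axes, zero at the start; "ft_torque": the same for the moment, N m; "grip_width": finger opening in m; "grasp_force": force on a finger pad.
Only numpy, scipy, OpenCV 4.12 (cv2) and the standard library are available. Lean on these libraries where they do the work, as an engineer would, in place of code of your own. Each camera call takes 0.05 s, during which the arm holds its last target. There are 200 camera calls.

## Working session

There is one attempt and no reset: what is moved stays moved. The work goes in short steps, Python scripts to look and compute and a shell command to move; the robot and the scene stay as the last step left them, time stands still between calls to the robot, and variables do not carry over. Pictures are saved under pics/ and viewed, at most 14 in all, crops included, and the job is handed in when it is done.

```bash
mkdir -p pics; ls; python3 - <<'E'
from workcell import telemetry, camera, camera_params, bot
import cv2
print({k:v for k,v in telemetry.get_obs().items()}, bot.tcp_to_tips)
for n in("top","side"):
    p=camera_params(n); print(n,p)
    cv2.imwrite(f"pics/{n}0.png",camera(n)[...,::-1])
E
```

```text
pics
{'clock': 0.0, 'joint_pos': array([1.24202599e+00, 2.41426453e-01, 3.72344657e-03, 1.33518649e+00,
       1.87651345e-05, 1.57080726e+00]), 'joint_vel': array([ 4.78376401e-04, -2.55339663e-03, -7.73949765e-05,  1.70080544e-03,
       -3.15429783e-04,  3.35384256e-04]), 'tau': array([-5.31764363e-05, -3.72320187e+01,  2.52407724e+01,  1.70220563e-02,
       -8.51071218e-05,  3.25420203e-06]), 'eef_pos': array([0.161247  , 0.47267145, 0.25240587]), 'tool_rot': array([ 1.63651131e-01,  9.86517720e-01, -1.03093969e-03, -1.80519368e-04]), 'ft_force': array([ 0.21533536,  0.22399493, -0.38448305]), 'ft_torque': array([-0.00473547,  0.00888095,  0.05012837]), 'grasp_force': 0.0, 'grip_width': 0.08544425320981892} 0.022
top {'camera_matrix': array([[370.38016953,   0.        , 255.54433552],
       [  0.        , 370.38016953, 187.01349928],
       [  0.        ,   0.        ,   1.        ]]), 'eye': array([0.28823332, 0.13685068, 0.86006295]), 'attitude': array([ 0.70492334, -0.7030536 ,  0.07102749, -0.06126841])}
side {'camera_matrix': array([[463.35614667,   0.        , 255.54506896],
       [  0.        , 463.35614667, 190.36834033],
       [  0.        ,   0.        ,   1.        ]]), 'eye': array([0.32911879, 0.89085469, 0.44816263]), 'attitude': array([-0.06301067,  0.85619651, -0.51040208,  0.04946628])}
```

View pics/top0.png

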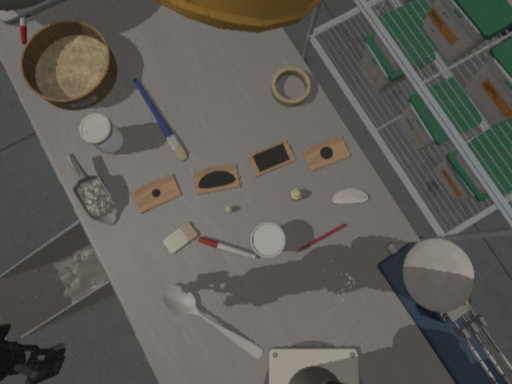

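View pics/side0.png

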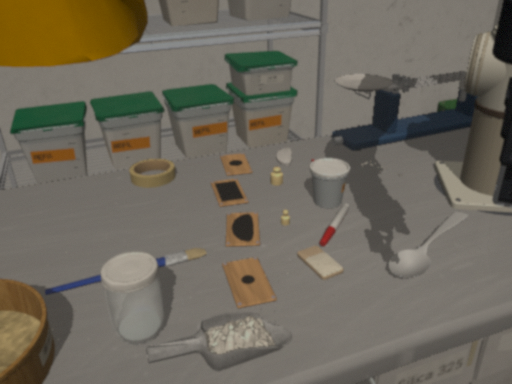

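The top view shows the pads: small disc at (157,193), half-moon at (216,180), rectangle at (271,157) and big disc at (326,154). The loose tools are the tile at (180,238), small weight (228,209), big weight (296,194) and rib (350,197). The side view shows the same things, with the rib at (284,157) and partly hidden, and a cup beside the big weight.

```bash
cat > h.py <<'E'
import numpy as np, cv2
from scipy.spatial.transform import Rotation as R
from workcell import telemetry, camera, camera_params, boxes_of, cut_out, spot_point
P={n:camera_params(n) for n in("top","side")}
def ray(n,uv):
    p=P[n];uv=np.atleast_2d(uv).astype(float)
    d=np.c_[uv,np.ones(len(uv))]@np.linalg.inv(p["camera_matrix"]).T
    return p["eye"],d@R.from_quat(p["attitude"]).as_matrix().T
def plane(n,uv,z):
    e,d=ray(n,uv);return e+d*((z-e[2])/d[:,2])[:,None]
def proj(n,X):
    p=P[n];c=(np.atleast_2d(X)-p["eye"])@R.from_quat(p["attitude"]).as_matrix()
    q=c@p["camera_matrix"].T;return q[:,:2]/q[:,2:]
def tri(a,b):
    e1,d1=ray("top",a);e2,d2=ray("side",b);d1=d1[0];d2=d2[0]
    A=np.c_[d1,-d2];s=np.linalg.lstsq(A,e2-e1,rcond=None)[0]
    X1,X2=e1+s[0]*d1,e2+s[1]*d2;return (X1+X2)/2,np.linalg.norm(X1-X2)
def mask(t,n):
    r=cut_out(t,n);return r
def cen(m):
    v,u=np.nonzero(m);return np.array([u.mean(),v.mean()])
def rect(n,m,z):
    v,u=np.nonzero(m);X=plane(n,np.c_[u,v],z)[:,:2]
    c,s,a=cv2.minAreaRect((X*1e3).astype(np.float32))
    if s[0]<s[1]:a+=90;s=s[::-1]
    return X.mean(0),np.array(c)/1e3,s,(a+90)%180-90
E
python3 - <<'E'
from h import *
np.set_printoptions(precision=4,suppress=True)
camera("top");camera("side")
for t,z in [("pad_tile",.005),("pad_rib",.005),("pad_big",.005),("pad_small",.005),("tile",.008),("rib",.008),("big_weight",.02),("small_weight",.015)]:
    c={}
    for n in("top","side"):
        r=mask(t,n)
        for k in r[:2]:
            m=k["pixels"];print(t,n,round(k["conf"],2),m.sum(),cen(m),*[np.round(q,4) for q in rect(n,m,z)])
        if r:c[n]=cen(r[0]["pixels"])
        print('   spot',[(np.round(k["at"],4),round(k["conf"],2)) for k in spot_point(t,n)[:2]])
    if len(c)==2:print('   tri',tri(c["top"],c["side"]))
for n in("top","side"):print([(k["at"],k["conf"]) for k in spot_point("rib_curve",n)])
E
```

```text
pad_tile top 0.71 1058 [270.9093 157.6975] [0.5218 0.0885] [0.5221 0.0884] [106.2943  59.922 ] -66.8359
   spot [(array([0.5244, 0.0903, 0.0033]), 0.96)]
pad_tile side 0.75 734 [228.5054 192.4251] [0.5212 0.094 ] [0.522  0.0916] [108.3988  57.9106] -66.4231
pad_tile side 0.4 172 [276.6395 176.2209] [0.4338 0.0109] [0.4347 0.0065] [81.7272 23.5737] -83.761
   spot [(array([ 0.5245,  0.0901, -0.0025]), 0.69)]
   tri (array([0.5226, 0.0883, 0.0014]), np.float64(0.00022393678251983026))
pad_rib top 0.72 1050 [215.8457 179.2324] [0.4687 0.2186] [0.4692 0.2184] [103.0155  58.6705] -78.9506
   spot [(array([0.473 , 0.2143, 0.0005]), 0.72)]
pad_rib side 0.67 1078 [241.9991 229.1994] [0.4695 0.2229] [0.4696 0.2205] [107.222   56.9947] -77.9197
   spot [(array([ 0.4724,  0.2166, -0.0006]), 0.75)]
   tri (array([0.4698, 0.219 , 0.0017]), np.float64(0.0009337653243593054))
pad_big top 0.65 997 [325.4433 153.4524] [ 0.533  -0.0424] [ 0.5336 -0.043 ] [104.6844  58.3133] -67.7291
   spot [(array([ 0.5366, -0.0448, -0.0042]), 0.55)]
pad_big side 0.83 506 [235.4091 164.1383] [ 0.5337 -0.0389] [ 0.534
[... 1538 characters left out ...]
191 [276.2932 176.7173] [0.4307 0.043 ] [0.4316 0.0387] [83.2605 24.3301] -83.7611
   spot [(array([0.4362, 0.0335, 0.0056]), 0.64)]
small_weight top 0.55 42 [228.4048 209.3571] [0.3961 0.1874] [0.3963 0.1878] [14.7758 12.9419] 45.3662
   spot [(array([ 0.3959,  0.1851, -0.0007]), 0.44)]
small_weight side 0.55 114 [285.1053 217.7456] [0.397  0.1925] [0.3973 0.1912] [50.6654 14.2443] -83.6526
small_weight side 0.34 892 [319.9271 262.3677] [0.3315 0.314 ] [0.3325 0.3127] [79.719  44.5967] -52.5485
   spot [(array([ 0.4001,  0.1874, -0.0028]), 0.62)]
   tri (array([0.397 , 0.1876, 0.0118]), np.float64(0.0010276490078484726))
[([0.4465, -0.0947, 0.0069], 0.6)]
[([0.4471, -0.0934, 0.0056], 0.57)]
```

```bash
python3 - <<'E'
from h import *
a=camera("top")[130:260,130:380,::-1]
cv2.imwrite("pics/topz.png",cv2.resize(a,None,fx=3.2,fy=3.2,interpolation=cv2.INTER_CUBIC))
a=camera("side")[140:310,200:360,::-1]
cv2.imwrite("pics/sidez.png",cv2.resize(a,None,fx=3.5,fy=3.5,interpolation=cv2.INTER_CUBIC))
E
```

```text
(no output)
```

View pics/topz.png

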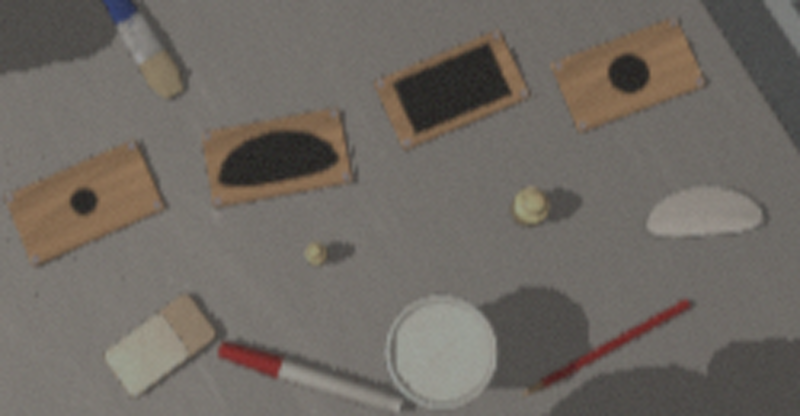

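View pics/sidez.png

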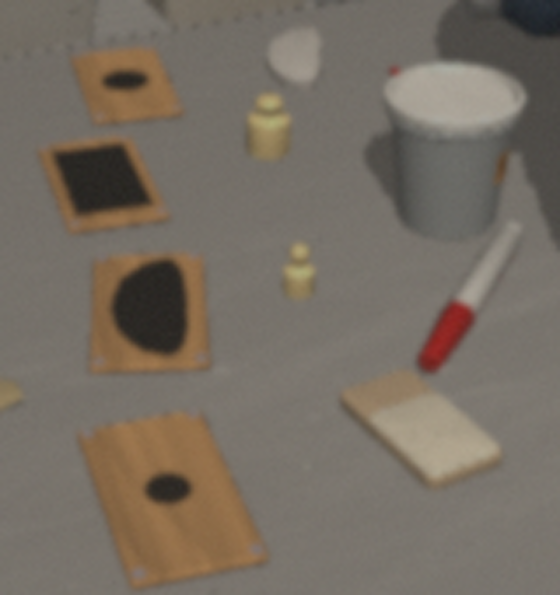

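```bash
cat > fit.py <<'E'
from h import *
from scipy.optimize import least_squares
def box(a,b):return np.array([[-a/2,-b/2],[a/2,-b/2],[a/2,b/2],[-a/2,b/2]])
t=np.linspace(0,2*np.pi,40,endpoint=False)
def disc(d):return np.c_[np.cos(t),np.sin(t)]*d/2
def moon(a,b): # x height a, y length b
    s=np.linspace(-np.pi/2,np.pi/2,30);return np.c_[-a/2+a*np.cos(s),b/2*np.sin(s)]
def st(*l):return [np.vstack([np.c_[p,np.full(len(p),z)] for p,z in part])/1e3 for part in l]
M={"tile":st([(box(75,40),0),(box(75,40),8)]),"rib":st([(moon(36,86),0),(moon(36,86),8)]),
"big_weight":st([(disc(26),0),(disc(26),25)],[(disc(17),26),(disc(17),36)]),
"small_weight":st([(disc(16),0),(disc(16),18)],[(disc(11),19),(disc(11),28)]),
"pad_tile":st([(box(79,44),0)]),"pad_rib":st([(moon(39,90)@np.array([[0,1],[-1,0]]),0)]),
"pad_big":st([(disc(31),0)]),"pad_small":st([(disc(20),0)])}
M["pad_rib"]=[np.c_[-q[:,0],q[:,1],q[:,2]] if q[np.argmax(abs(q[:,0])),1]>0 else q for q in M["pad_rib"]]
# ensure curved edge towards +y
M["pad_rib"]=st([(moon(39,90)[:,::-1]*[1,1],0)])
S=6
def feats(w):
    m=cv2.moments(w.astype(np.float32))
    return np.array([m["m10"]/m["m00"],m["m01"]/m["m00"],m["mu20"]/m["m00"],m["mu11"]/m["m00"],m["mu02"]/m["m00"]]),m["m00"]
def model(n,name,p,win):
    u0,v0,u1,v1=win;c,s=np.cos(p[3]),np.sin(p[3]);im=np.zeros(((v1-v0)*S,(u1-u0)*S),np.uint8)
    for part in M[name]:
        X=part@np.array([[c,-s,0],[s,c,0],[0,0,1]]).T+p[:3]
        q=(proj(n,X)-[u0,v0]+.5)*S-.5
        cv2.fillConvexPoly(im,cv2.convexHull(np.round(q*16).astype(np.int32)),1,shift=4)
    f,a=feats(im);f[:2]=(f[:2]+.5)/S-.5;f[2:]/=S*S;return f,a/S/S
def alpha(name,img,win):
    u0,v0,u1,v1=win;c=img[v0:v1,u0:u1].astype(float);g=c.mean(2)
    if name.startswith("pad"):
        lo=np.percentile(g,2);hi=75 if 1 else 0;a=np.clip((hi-g)/(hi-lo),0,1)
        hi=np.median(g[(c[...,0]-c[...,2])>30]); a=np.clip((hi-g)/(hi-lo),0,1)*1.0
        a[a<.3]=0
    elif "weight" in name:
        y=c[...,0]-c[...,2];a=np.clip((y-np.median(y))/(np.percentile(y,98)-np.median(y)),0,1);a[a<.3]=0;a=np.clip(a*1.4,0,1)
    else:
        b=np.median(g);hi=np.percentile(g,92);a=np.clip((g-b)/(hi-b),0,1);a[a<.35]=0;a=np.clip(a*1.2,0,1)
    k,l,stt,_=cv2.connectedComponentsWithStats((a>0).astype(np.uint8))
    h,w=a.shape;cl=min(range(1,k),key=lambda i:np.hypot(*(np.argwhere(l==i).mean(0)-[h/2,w/2])) if stt[i,4]>15 else 1e9)
    return a*(l==cl)
def fit(name,imgs,p0,r=None,views=("top","side"),save=None):
    fs={}
    for n in views:
        c=proj(n,p0[:3]+[0,0,.01 if "weight" in name else 0.])[0]
        q=np.vstack([proj(n,part@R.from_euler("z",p0[3]).as_matrix().T+p0[:3]) for part in M[name]])
        pad=r or 7;u0,v0=np.floor(q.min(0)-pad).astype(int);u1,v1=np.ceil(q.max(0)+pad).astype(int)
        win=(max(u0,0),max(v0,0),u1,v1);f,a=feats(alpha(name,imgs[n],win));f[:2]+=0
        fs[n]=(win,f,a)
    def res(p):
        o=[]
        for n,(win,f,a) in fs.items():
            m,_=model(n,name,p,win);d=m-(f+[win[0]*0,0,0,0,0])
            o+=list(d[:2])
            o.append(.3*d[3]/np.sqrt(f[2]*f[4])**.5)
        return np.array(o)
    s=least_squares(res,p0,diff_step=np.array([.003]*4),x_scale=[.01,.01,.01,.1]) if len(views)>1 else least_squares(lambda q:res([q[0],q[1],p0[2],q[2]]),[p0[0],p0[1],p0[3]],diff_step=.003)
    return s.x,np.abs(s.fun).max(),{n:(round(a),round(model(n,name,s.x if len(s.x)==4 else [s.x[0],s.x[1],p0[2],s.x[2]],w)[1])) for n,(w,f,a) in fs.items()}
E
python3 - <<'E'
from fit import *
np.set_printoptions(precision=4,suppress=True)
imgs={n:camera(n) for n in("top","side")}
d=np.pi/180
p0={"tile":[.332,.2985,0,-52*d],"rib":[.4295,-.095,0,0],"big_weight":[.435,.034,0,.5],"small_weight":[.397,.187,0,.5],
"pad_tile":[.522,.0885,.005,-66.7*d],"pad_rib":[.469,.219,.005,-78.5*d],"pad_big":[.534,-.043,.005,.3],"pad_small":[.435,.358,.005,.3]}
for k,p in p0.items():
    x,e,a=fit(k,imgs,np.array(p,float));print(k,x,x[3]/d,e,a)
E
```

```text
Traceback (most recent call last):
  File "fit.py", line 56, in fit
    s=least_squares(res,p0,diff_step=np.array([.003]*4),x_scale=[.01,.01,.01,.1]) if len(views)>1 else least_squares(lambda q:res([q[0],q[1],p0[2],q[2]]),[p0[0],p0[1],p0[3]],diff_step=.003)
      ~~~~~~~~~~~~~^^^^^^^^^^^^^^^^^^^^^^^^^^^^^^^^^^^^^^^^^^^^^^^^^^^^^^^^^^^^^^
  File "fit.py", line 52, in res
    m,_=model(n,name,p,win);d=m-(f+[win[0]*0,0,0,0,0])
        ~~~~~^^^^^^^^^^^^^^
  File "fit.py", line 27, in model
    f,a=feats(im);f[:2]=(f[:2]+.5)/S-.5;f[2:]/=S*S;return f,a/S/S
        ~~~~~^^^^
  File "fit.py", line 20, in feats
    return np.array([m["m10"]/m["m00"],m["m01"]/m["m00"],m["mu20"]/m["m00"],m["mu11"]/m["m00"],m["mu02"]/m["m00"]]),m["m00"]
                     ~~~~~~~~^~~~~~~~~
ZeroDivisionError: float division by zero
```

```bash
python3 - <<'E'
s=open('fit.py').read()
i=s.index("    s=least_squares(");s=s[:i]+'''    sc=np.array([.01,.01,.01 if len(views)>1 else 0,.0 if name[-1]!="e" and name[-1]!="b" else .1])
    s=least_squares(lambda q:res(p0+(q-1)*sc),np.ones(4),diff_step=.1);x=p0+(s.x-1)*sc
    return x,np.abs(s.fun).max(),{n:(round(a),round(model(n,name,x,w)[1])) for n,(w,f,a) in fs.items()}
'''
open('fit.py','w').write(s)
E
cat > meas.py <<'E'
from fit import *
np.set_printoptions(precision=4,suppress=True)
d=np.pi/180
p0={"tile":[.332,.2985,0,-52*d],"rib":[.4295,-.095,0,0],"big_weight":[.435,.034,0,.5],"small_weight":[.397,.187,0,.5],
"pad_tile":[.522,.0885,.005,-66.7*d],"pad_rib":[.469,.219,.005,-78.5*d],"pad_big":[.534,-.043,.005,.3],"pad_small":[.435,.358,.005,.3]}
if __name__=="__main__":
  imgs={n:camera(n) for n in("top","side")}
  for k,p in p0.items():
    for v in (("top","side"),("top",),("side",)):
      x,e,a=fit(k,imgs,np.array(p,float),views=v);print(k,v[-1] if len(v)<2 else "both",x,round(x[3]/d,1),round(e,2),a)
E
python3 meas.py
```

```text
tile both [ 0.3255  0.3076  0.0057 -1.4383] -82.4 0.04 {'top': (357, 619), 'side': (505, 933)}
tile top [ 0.3257  0.3088  0.     -1.4476] -82.9 0.0 {'top': (357, 610)}
tile side [ 0.3255  0.3001  0.     -1.4268] -81.8 0.0 {'side': (505, 908)}
rib both [ 0.4309 -0.0924  0.0047  0.0734] 4.2 0.16 {'top': (406, 471), 'side': (176, 239)}
rib top [ 0.432  -0.0936  0.      0.0684] 3.9 0.0 {'top': (406, 466)}
rib side [ 0.4315 -0.1029  0.      0.0875] 5.0 0.0 {'side': (176, 232)}
big_weight both [0.432  0.0333 0.0008 0.5   ] 28.6 0.15 {'top': (110, 125), 'side': (191, 223)}
big_weight top [0.4325 0.0332 0.     0.5   ] 28.6 0.09 {'top': (110, 124)}
big_weight side [0.4319 0.0317 0.     0.5   ] 28.6 0.02 {'side': (191, 223)}
small_weight both [0.3977 0.188  0.0002 0.5   ] 28.6 0.09 {'top': (39, 47), 'side': (115, 139)}
small_weight top [0.398  0.1881 0.     0.5   ] 28.6 0.03 {'top': (39, 47)}
small_weight side [0.3977 0.1877 0.     0.5   ] 28.6 0.02 {'side': (115, 138)}
pad_tile both [ 0.5228  0.0888  0.0064 -1.1813] -67.7 0.06 {'top': (529, 601), 'side': (359, 412)}
pad_tile top [ 0.5233  0.0
[... 164 characters left out ...]
064 -1.3829] -79.2 0.12 {'top': (427, 495), 'side': (428, 492)}
pad_rib top [ 0.4719  0.2186  0.005  -1.3888] -79.6 0.0 {'top': (427, 494)}
pad_rib side [ 0.4717  0.2165  0.005  -1.3877] -79.5 0.0 {'side': (428, 489)}
pad_big both [ 0.5349 -0.0436  0.0066  0.3   ] 17.2 0.04 {'top': (111, 129), 'side': (50, 64)}
pad_big top [ 0.5354 -0.0439  0.005   0.3   ] 17.2 0.02 {'top': (111, 129)}
pad_big side [ 0.5355 -0.0469  0.005   0.3   ] 17.2 0.01 {'side': (50, 64)}
pad_small both [0.4359 0.3577 0.0062 0.3   ] 17.2 0.07 {'top': (49, 59), 'side': (80, 94)}
pad_small top [0.4363 0.3581 0.005  0.3   ] 17.2 0.0 {'top': (49, 59)}
pad_small side [0.4362 0.3562 0.005  0.3   ] 17.2 0.01 {'side': (80, 93)}
```

```bash
cat > go.py <<'E'
import sys,numpy as np
from workcell import telemetry
from scipy.spatial.transform import Rotation as R
# usage: x y z(mm) yaw_of_toolY(deg, mod 180)
x,y,z,a=map(float,sys.argv[1:5]);o=telemetry.get_obs();m=R.from_quat(o["tool_rot"])
c=np.degrees(np.arctan2(*m.as_matrix()[[1,0],1]));q=np.degrees(o["joint_pos"])
f=np.array([x,y,z])/1e3
s=m.inv().apply(f-o["eef_pos"])/.15;t=((c-a)+90)%180-90
print("shift",np.round(s,3),"turn",round(t/180,3),"yaw now",round(c,1),"j6",round(q[5]),"clock",round(o["clock"],2),"pos",np.round(o["eef_pos"]*1e3,1),"F",np.round(o["ft_force"],1))
E
python3 go.py 331.7 298.3 80 37.5
```

```text
shift [-1.451 -0.737  1.155] turn 0.187 yaw now 71.2 j6 90 clock 2.2 pos [161.4 473.2 253.3] F [-0.2  0.1  0.7]
```

```bash
python3 -m creep '0.6 -0.9 -0.4 0.4 0.187;0.6 -0.9 -0.4 0.6 0.187;0.6 -0.9 -0.4 0.6 0.187;0.6 -0.9 -0.4 0.6 0.187;0.6 -0.9 -0.4 0.6 0.187'; python3 go.py 331.7 298.3 60 37.5
```

```text
clock: 2.82
eef_pos: [0.2701, 0.3735, 0.1639]
tool_rot: [0.442, 0.897, 0.001, -0.0]
ft_force: [-1.3, 0.7, 0.8]
grip_width: 0.0513
grasp_force: 0.0
shift [-0.648  0.02   0.692] turn 0.0 yaw now 37.5 j6 107 clock 2.83 pos [270.1 373.5 163.9] F [-1.3  0.7  0.8]
```

```bash
python3 -m creep '0.6 -0.64 0.02 0.5 0;0.6 -0.64 0.02 0.69 0;0.6 -0.64 0.02 0.69 0;0.6 -0.64 0.02 0.69 0'; python3 go.py 331.7 298.3 28 37.5; python3 - <<'E'
from h import *
a=camera("top")[190:270,140:240,::-1];b=camera("side")[180:300,250:410,::-1]
a=cv2.resize(a,(400,320),interpolation=cv2.INTER_CUBIC);b=cv2.resize(b,(400,320),interpolation=cv2.INTER_CUBIC)
cv2.imwrite("pics/tile1.png",np.hstack([a,b]))
E
```

```text
clock: 3.32
eef_pos: [0.3305, 0.2991, 0.0597]
tool_rot: [0.442, 0.897, -0.0, -0.0]
ft_force: [-1.0, 0.3, -0.5]
grip_width: 0.051
grasp_force: 0.0
shift [-0.009  0.003  0.211] turn 0.0 yaw now 37.6 j6 95 clock 3.33 pos [330.5 299.1  59.7] F [-1.   0.3 -0.5]
```

View pics/tile1.png

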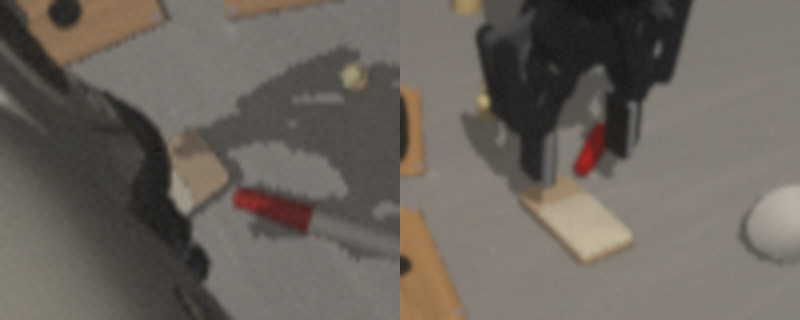

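The side half shows the open fingers, tips at about (540,183) and (622,155), straddling the tile. The pen cap is clear of the near finger.

```bash
python3 -m creep '0.6 -0.009 0.003 0.21 0;0.6 -0.009 0.003 0.235 0;0.6 -0.009 0.003 0.235 0;0.6 -0.009 0.003 0.235 0';  python3 go.py 331.7 298.3 22 37.5
```

```text
clock: 3.92
eef_pos: [0.3324, 0.2987, 0.0258]
tool_rot: [0.442, 0.897, 0.001, 0.0]
ft_force: [1.0, -0.4, 0.8]
grip_width: 0.0508
grasp_force: 0.0
shift [ 0.001 -0.006  0.025] turn 0.0 yaw now 37.5 j6 94 clock 3.92 pos [332.4 298.7  25.8] F [ 1.  -0.4  0.8]
```

```bash
python3 -m creep '0.6 0 0 0.013 0;0.6 0 0 0.013 0;0.6 0 0 0.02 0;0.6 0 0 0.02 0';  python3 -m creep '0.6 0 0 0.01 0;0.6 0 0 0.01 0;0.6 0 0 0.01 0'; python3 go.py 331.7 298.3 22 37.5
```

```text
clock: 4.42
eef_pos: [0.3318, 0.2976, 0.0215]
tool_rot: [0.442, 0.897, -0.0, -0.0]
ft_force: [-0.1, -0.1, -0.0]
grip_width: 0.0511
grasp_force: 0.0
clock: 4.8
eef_pos: [0.3318, 0.2977, 0.02]
tool_rot: [0.442, 0.897, -0.0, -0.0]
ft_force: [-0.3, -0.3, 0.2]
grip_width: 0.0513
grasp_force: 0.0
shift [ 0.004  0.002 -0.013] turn 0.0 yaw now 37.5 j6 94 clock 4.8 pos [331.8 297.7  20. ] F [-0.3 -0.3  0.2]
```

```bash
python3 -m creep '0.5 0 0 0 0;0.4 0 0 0 0;0.4 0 0 0 0;0.4 0 0 0 0;0.3 0 0 0 0;0.3 0 0 0 0;0.3 0 0 0 0'; python3 go.py 331.7 298.3 22 37.5
```

```text
clock: 5.68
eef_pos: [0.3323, 0.2981, 0.0209]
tool_rot: [0.442, 0.897, 0.001, 0.0]
ft_force: [-1.0, -0.7, 6.7]
grip_width: 0.0383
grasp_force: 62.8
shift [ 0.003 -0.002 -0.007] turn 0.0 yaw now 37.5 j6 94 clock 5.67 pos [332.3 298.1  20.9] F [-1.  -0.7  6.7]
```

```bash
python3 -m creep '0.3 0 0 -0.1 0;0.3 0 0 -0.4 0;0.3 0 0 -0.5 0;0.3 0 0 -0.5 0'; python3 go.py 522.9 88.8 95 23
```

```text
clock: 6.18
eef_pos: [0.3327, 0.2984, 0.0962]
tool_rot: [0.442, 0.897, 0.001, 0.001]
ft_force: [-0.9, -0.9, -0.5]
grip_width: 0.0382
grasp_force: 60.6
shift [-1.881  0.155  0.008] turn 0.081 yaw now 37.5 j6 94 clock 6.17 pos [332.7 298.4  96.2] F [-0.9 -0.9 -0.5]
```

```bash
python3 -m creep '0.3 -0.3 0.02 0 0;0.3 -0.6 0.05 0 0.08;0.3 -0.94 0.08 0 0.08;0.3 -0.94 0.08 0 0.08'; python3 go.py 522.9 88.8 70 23
```

```text
clock: 6.68
eef_pos: [0.4285, 0.1907, 0.0938]
tool_rot: [0.554, 0.833, -0.001, -0.0]
ft_force: [-0.5, 0.1, -1.1]
grip_width: 0.038
grasp_force: 60.6
shift [-0.87   0.317  0.159] turn -0.001 yaw now 22.8 j6 91 clock 6.67 pos [428.5 190.7  93.8] F [-0.5  0.1 -1.1]
```

```bash
python3 -m creep '0.3 -0.3 0.1 0 0;0.3 -0.6 0.2 0.1 0;0.3 -0.87 0.317 0.15 0;0.3 -0.87 0.317 0.15 0;0.3 -0.87 0.317 0.15 0;0.3 -0.87 0.317 0.15 0'; python3 go.py 522.9 88.8 28.5 23; python3 - <<'E'
from h import *
a=camera("top")[120:200,220:320,::-1];b=camera("side")[110:230,180:340,::-1]
a=cv2.resize(a,(400,320),interpolation=cv2.INTER_CUBIC);b=cv2.resize(b,(400,320),interpolation=cv2.INTER_CUBIC)
cv2.imwrite("pics/tile2.png",np.hstack([a,b]))
E
```

```text
clock: 7.42
eef_pos: [0.5209, 0.0929, 0.0723]
tool_rot: [0.55, 0.835, -0.0, -0.001]
ft_force: [-0.4, -0.2, -0.5]
grip_width: 0.0381
grasp_force: 60.6
shift [-0.031  0.002  0.292] turn 0.001 yaw now 23.2 j6 77 clock 7.42 pos [520.9  92.9  72.3] F [-0.4 -0.2 -0.5]
```

View pics/tile2.png

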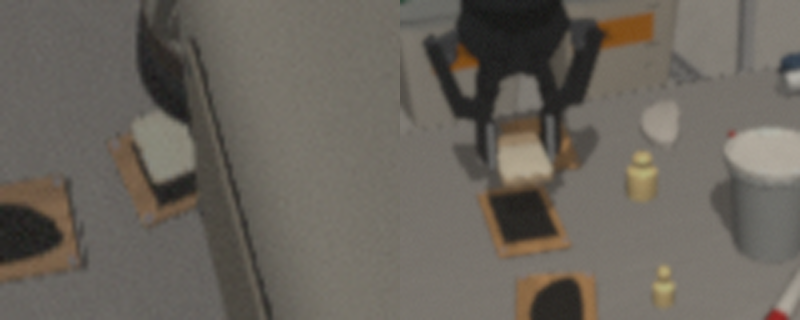

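The tile is held level above the rectangle pad, around (525,160) in the side half. Next I lower it in small steps.

```bash
python3 -m creep '0.3 -0.03 0.002 0.2 0;0.3 -0.03 0.002 0.27 0;0.3 -0.03 0.002 0.285 0;0.3 -0.03 0.002 0.285 0;0.3 -0.03 0.002 0.285 0'; python3 go.py 522.9 88.8 26.5 23
```

```text
clock: 8.15
eef_pos: [0.5248, 0.088, 0.0306]
tool_rot: [0.551, 0.834, 0.001, 0.001]
ft_force: [0.5, -0.1, -0.3]
grip_width: 0.0382
grasp_force: 60.6
shift [ 0.01  -0.01   0.028] turn 0.001 yaw now 23.1 j6 76 clock 8.15 pos [524.8  88.   30.6] F [ 0.5 -0.1 -0.3]
```

```bash
python3 -m creep '0.3 0.005 -0.005 0.015 0;0.3 0.005 -0.005 0.015 0;0.3 0.005 -0.005 0.015 0'; python3 go.py 522.9 88.8 26.5 23;python3 go.py 522.9 88.8 26.5 23
```

```text
clock: 8.52
eef_pos: [0.5232, 0.0881, 0.0276]
tool_rot: [0.551, 0.834, -0.0, 0.0]
ft_force: [0.1, 0.6, -0.7]
grip_width: 0.0379
grasp_force: 60.6
shift [0.005 0.    0.007] turn 0.001 yaw now 23.1 j6 76 clock 8.53 pos [523.2  88.1  27.6] F [ 0.1  0.6 -0.7]
shift [0.005 0.    0.007] turn 0.001 yaw now 23.1 j6 76 clock 8.53 pos [523.2  88.1  27.6] F [ 0.1  0.6 -0.7]
```

```bash
python3 -m creep '0.3 0.002 0 0.007 0;0.3 0.002 0 0.007 0;0.3 0.002 0 0.012 0;0.3 0.002 0 0.012 0'; python3 go.py 522.9 88.8 26.5 23
```

```text
clock: 9.02
eef_pos: [0.5231, 0.0884, 0.026]
tool_rot: [0.551, 0.834, 0.0, 0.0]
ft_force: [-1.5, -0.6, 2.5]
grip_width: 0.0374
grasp_force: 62.2
shift [ 0.003 -0.001 -0.003] turn 0.001 yaw now 23.1 j6 76 clock 9.03 pos [523.1  88.4  26. ] F [-1.5 -0.6  2.5]
```

```bash
python3 -m creep '0.5 0 0 0 0;0.55 0 0 0 0;0.6 0 0 -0.05 0;0.7 0 0 -0.4 0;0.7 0 0 -0.7 0;0.7 0 0 -0.7 0'; python3 go.py 431 -93.5 100 3
```

```text
clock: 9.78
eef_pos: [0.5264, 0.089, 0.1356]
tool_rot: [0.551, 0.834, 0.003, 0.004]
ft_force: [-0.0, 0.1, -0.3]
grip_width: 0.0599
grasp_force: 0.0
shift [-0.869 -1.065  0.229] turn 0.112 yaw now 23.1 j6 76 clock 9.78 pos [526.4  89.  135.6] F [-0.   0.1 -0.3]
```

```bash
python3 -m creep '0.7 -0.4 -0.4 0 0;0.7 -0.8 -0.8 0 0.11;0.7 -0.87 -1 0.1 0.11;0.7 -0.87 -1 0.2 0.11;0.7 -0.87 -1 0.2 0.11;0.7 -0.87 -1 0.2 0.11'; python3 go.py 431 -93.5 60 3; cat > chk.py <<'E'
import sys
from meas import *
imgs={n:camera(n) for n in("top","side")}
def mk(t):
    return {n:[(round(k["conf"],2),k["pixels"].sum(),rect(n,k["pixels"],{"t":.013,"r":.013,"b":.02,"s":.02,"p":.005}[t[0]])) for k in cut_out(t,n)[:1]] for n in ("top","side")}
for t in sys.argv[1:]:print(t,mk(t))
E
python3 chk.py tile
```

```text
clock: 10.52
eef_pos: [0.4369, -0.09, 0.101]
tool_rot: [0.686, 0.727, 0.0, 0.0]
ft_force: [0.9, -0.1, -0.4]
grip_width: 0.0599
grasp_force: 0.0
shift [-0.021 -0.041  0.273] turn 0.002 yaw now 3.3 j6 75 clock 10.53 pos [436.9 -90.  101. ] F [ 0.9 -0.1 -0.4]
tile {'top': [(0.79, np.int64(456), (array([0.5207, 0.0899]), array([0.5208, 0.0898]), (70.62605285644531, 38.970123291015625), -62.651350021362305))], 'side': [(0.79, np.int64(375), (array([0.5212, 0.0937]), array([0.5214, 0.0941]), (83.33483123779297, 40.90634536743164), -66.04236221313477))]}
```

```bash
python3 - <<'E'
from h import *
a=camera("top")[120:220,230:390,::-1];b=camera("side")[110:220,200:320,::-1]
a=cv2.resize(a,(480,300),interpolation=cv2.INTER_CUBIC);b=cv2.resize(b,(320,300),interpolation=cv2.INTER_CUBIC)
cv2.imwrite("pics/rib1.png",np.hstack([a,b]))
E
```

```text
(no output)
```

View pics/rib1.png

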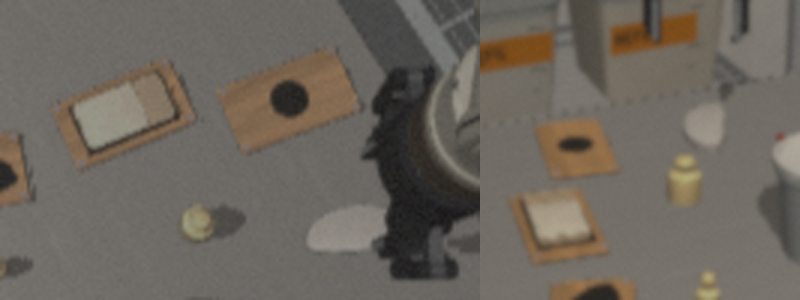

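The tile now sits inside its silhouette, with an even dark rim around (125,108). The rib at (345,228) is partly under the gripper, so I move on to grasp it.

```bash
python3 -m creep '0.7 -0.02 -0.041 0.2 0;0.7 -0.02 -0.041 0.4 0;0.7 -0.02 -0.041 0.5 0;0.7 -0.02 -0.041 0.5 0;0.7 -0.02 -0.041 0.5 0'; python3 go.py 430.8 -94 20.5 3
```

```text
clock: 11.45
eef_pos: [0.4311, -0.0938, 0.0264]
tool_rot: [0.686, 0.727, 0.0, 0.0]
ft_force: [-0.1, 0.6, -1.1]
grip_width: 0.0596
grasp_force: 0.0
shift [-0.001 -0.002  0.039] turn 0.002 yaw now 3.3 j6 74 clock 11.45 pos [431.1 -93.8  26.4] F [-0.1  0.6 -1.1]
```

```bash
python3 -m creep '0.6 0 0 0.032 0;0.55 0 0 0.032 0;0.5 0 0 0.032 0;0.4 0 0 0.032 0;0.3 0 0 0.032 0;0.3 0 0 0.032 0;0.3 0 0 0.032 0;0.3 0 0 0.032 0'; python3 go.py 430.8 -94 20.5 3
```

```text
clock: 12.45
eef_pos: [0.4306, -0.0939, 0.0217]
tool_rot: [0.686, 0.727, 0.0, 0.0]
ft_force: [-2.3, 0.9, 5.7]
grip_width: 0.0331
grasp_force: 59.2
shift [-0.001  0.001  0.008] turn 0.002 yaw now 3.3 j6 74 clock 12.45 pos [430.6 -93.9  21.7] F [-2.3  0.9  5.7]
```

```bash
python3 -m creep '0.3 0 0 -0.1 0;0.3 0 0 -0.4 0;0.3 0 0 -0.5 0;0.3 0 0 -0.5 0;0.3 0 0 -0.5 0'; python3 go.py 471.5 218.5 95 10.6;  python3 - <<'E'
from h import *
a=camera("top")[120:220,270:430,::-1];b=camera("side")[70:220,200:360,::-1]
a=cv2.resize(a,(480,300),interpolation=cv2.INTER_CUBIC);b=cv2.resize(b,(320,300),interpolation=cv2.INTER_CUBIC)
cv2.imwrite("pics/rib2.png",np.hstack([a,b]))
for n in("top","side"):
  for t in("rib","rib_curve"): print(n,t,[(k["at"],k["conf"]) for k in spot_point(t,n)[:1]])
E
```

```text
clock: 13.08
eef_pos: [0.4297, -0.0937, 0.0952]
tool_rot: [0.686, 0.727, -0.0, -0.001]
ft_force: [0.4, -0.3, -1.3]
grip_width: 0.0327
grasp_force: 59.9
shift [2.062e+00 3.980e-01 2.000e-03] turn -0.041 yaw now 3.3 j6 74 clock 13.07 pos [429.7 -93.7  95.2] F [ 0.4 -0.3 -1.3]
top rib [([0.4262, -0.0949, 0.0785], 0.58)]
top rib_curve [([0.4458, -0.0934, 0.0784], 0.7)]
side rib [([0.4268, -0.0927, 0.075], 0.48)]
side rib_curve [([0.4461, -0.0935, 0.0747], 0.76)]
```

View pics/rib2.png

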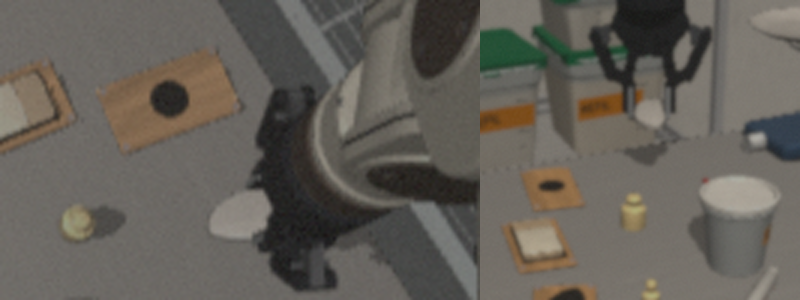

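The rib is held level in the jaws at about (648,110) in the side half, curve toward +x.

```bash
python3 -m creep '0.3 0.1 0.2 -0.2 0;0.3 0.4 0.3 -0.3 0;0.3 0.7 0.39 -0.3 -0.04;0.3 1 0.39 -0.3 -0.04;0.3 1 0.39 -0.3 -0.04;0.3 1 0.39 -0.3 -0.04'; python3 go.py 471.5 218.5 95 10.6
```

```text
clock: 14.12
eef_pos: [0.4799, 0.0591, 0.1406]
tool_rot: [0.639, 0.769, -0.0, -0.0]
ft_force: [0.5, 0.1, -0.3]
grip_width: 0.0333
grasp_force: 60.0
shift [1.055 0.14  0.303] turn -0.0 yaw now 10.5 j6 87 clock 14.12 pos [479.9  59.1 140.6] F [ 0.5  0.1 -0.3]
```

```bash
python3 -m creep '0.3 0.4 0.05 0 0;0.3 0.7 0.1 0.1 0;0.3 0.97 0.14 0.2 0;0.3 0.97 0.14 0.3 0;0.3 0.97 0.14 0.35 0;0.3 0.97 0.14 0.35 0;0.3 0.97 0.14 0.35 0'; python3 go.py 471.5 218.5 29 10.6
```

```text
clock: 15.0
eef_pos: [0.4748, 0.2052, 0.089]
tool_rot: [0.64, 0.768, 0.0, 0.0]
ft_force: [-0.5, -0.1, -0.3]
grip_width: 0.0329
grasp_force: 60.0
shift [ 0.091 -0.006  0.4  ] turn -0.001 yaw now 10.4 j6 103 clock 15.0 pos [474.8 205.2  89. ] F [-0.5 -0.1 -0.3]
```

```bash
python3 -m creep '0.3 0.091 -0.006 0.2 0;0.3 0.091 -0.006 0.37 0;0.3 0.091 -0.006 0.4 0;0.3 0.091 -0.006 0.4 0;0.3 0.091 -0.006 0.4 0;0.3 0.091 -0.006 0.4 0'; python3 go.py 471.5 218.5 27 10.6
```

```text
clock: 15.75
eef_pos: [0.4717, 0.2197, 0.0295]
tool_rot: [0.64, 0.769, 0.001, 0.0]
ft_force: [0.2, -0.6, -0.4]
grip_width: 0.033
grasp_force: 60.0
shift [-0.008 -0.003  0.017] turn -0.001 yaw now 10.5 j6 104 clock 15.75 pos [471.7 219.7  29.5] F [ 0.2 -0.6 -0.4]
```

```bash
python3 -m creep '0.3 -0.008 0 0.012 0;0.3 -0.008 0 0.017 0;0.3 -0.008 0 0.022 0;0.3 -0.008 0 0.022 0;0.3 -0.008 0 0.022 0'; python3 go.py 471.5 218.5 26.5 10.6
```

```text
clock: 16.38
eef_pos: [0.4715, 0.2182, 0.0267]
tool_rot: [0.639, 0.769, 0.0, 0.0]
ft_force: [-2.3, -1.6, 10.4]
grip_width: 0.0327
grasp_force: 61.1
shift [0.002 0.001 0.001] turn -0.001 yaw now 10.5 j6 104 clock 16.38 pos [471.5 218.2  26.7] F [-2.3 -1.6 10.4]
```

Contact at 10 N. I release, rise and head toward the small weight, opening the jaws gently.

```bash
python3 -m creep '0.45 0 0 -0.005 0;0.55 0 0 -0.01 0;0.6 0 0 -0.1 0;0.6 0 0 -0.4 0;0.6 0 0 -0.7 0;0.6 0 0 -0.7 0;0.6 0 0 -0.7 0'; python3 go.py 397.8 188 70 20
```

```text
clock: 17.25
eef_pos: [0.4709, 0.2182, 0.1304]
tool_rot: [0.639, 0.769, 0.0, 0.0]
ft_force: [-0.6, -0.2, -1.2]
grip_width: 0.0509
grasp_force: 0.0
shift [-0.109 -0.516  0.403] turn -0.053 yaw now 10.5 j6 104 clock 17.25 pos [470.9 218.2 130.4] F [-0.6 -0.2 -1.2]
```

```bash
python3 -m creep '0.5 -0.109 -0.2 0 0;0.4 -0.109 -0.516 0.2 0;0.4 -0.109 -0.516 0.4 0;0.4 -0.109 -0.516 0.4 0;0.4 -0.109 -0.516 0.4 0;0.4 -0.109 -0.516 0.4 0'; python3 go.py 397.8 188 24 10.5; python3 - <<'E'
from h import *
a=camera("top")[150:230,180:320,::-1];b=camera("side")[140:290,190:350,::-1]
a=cv2.resize(a,(480,300),interpolation=cv2.INTER_CUBIC);b=cv2.resize(b,(320,300),interpolation=cv2.INTER_CUBIC)
cv2.imwrite("pics/rib3.png",np.hstack([a,b]))
E
```

```text
clock: 18.0
eef_pos: [0.3994, 0.1887, 0.0711]
tool_rot: [0.639, 0.769, 0.001, 0.0]
ft_force: [0.6, -0.0, 0.5]
grip_width: 0.0345
grasp_force: 0.0
shift [-0.003 -0.012  0.314] turn -0.0 yaw now 10.5 j6 105 clock 18.0 pos [399.4 188.7  71.1] F [ 0.6 -0.   0.5]
```

View pics/rib3.png

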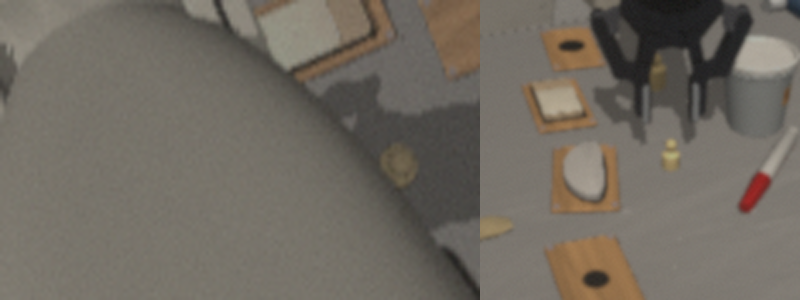

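The side half shows the rib on its silhouette at (585,172), with a dark rim at lower right, and the small weight at (672,157) between the fingers. I continue with the small weight.

```bash
python3 -m creep '0.4 -0.003 -0.012 0.1 0;0.4 -0.003 -0.012 0.2 0;0.4 -0.003 -0.012 0.3 0;0.4 -0.003 -0.012 0.3 0;0.4 -0.003 -0.012 0.3 0;0.3 -0.003 -0.012 0.3 0;0.2 -0.003 -0.012 0.3 0;0.1 -0.003 -0.012 0.3 0;0.1 -0.003 -0.012 0.3 0;0.1 -0.003 -0.012 0.3 0'; python3 go.py 397.8 188 24 10.5
```

```text
clock: 19.35
eef_pos: [0.3967, 0.1875, 0.0259]
tool_rot: [0.639, 0.769, 0.001, 0.0]
ft_force: [-1.6, -0.3, 5.5]
grip_width: 0.0129
grasp_force: 58.7
shift [0.002 0.008 0.012] turn 0.0 yaw now 10.5 j6 105 clock 19.35 pos [396.7 187.5  25.9] F [-1.6 -0.3  5.5]
```

```bash
python3 -m creep '0.1 0 0 -0.05 0;0.1 0 0 -0.3 0;0.1 0 0 -0.5 0;0.1 0.3 0 -0.5 0;0.1 0.6 0.1 -0.5 0;0.1 0.9 0.2 -0.5 0;0.1 0.95 0.3 -0.5 0;0.1 0.95 0.3 -0.5 0;0.1 0.95 0.3 -0.5 0'; python3 go.py 435.9 357.8 50 10.5
```

```text
clock: 20.48
eef_pos: [0.4138, 0.3347, 0.0999]
tool_rot: [0.64, 0.769, -0.001, -0.0]
ft_force: [-0.5, 0.2, -0.6]
grip_width: 0.0127
grasp_force: 58.7
shift [0.125 0.173 0.332] turn -0.0 yaw now 10.5 j6 118 clock 20.48 pos [413.8 334.7  99.9] F [-0.5  0.2 -0.6]
```

```bash
python3 -m creep '0.1 0.125 0.173 0.1 0;0.1 0.125 0.173 0.33 0;0.1 0.125 0.173 0.43 0;0.1 0.125 0.173 0.43 0;0.1 0.125 0.173 0.43 0;0.1 0.125 0.173 0.43 0'; python3 go.py 435.9 357.8 31.5 10.5; python3 - <<'E'
from h import *
a=camera("top")[130:230,90:250,::-1];b=camera("side")[170:320,170:330,::-1]
a=cv2.resize(a,(480,300),interpolation=cv2.INTER_CUBIC);b=cv2.resize(b,(320,300),interpolation=cv2.INTER_CUBIC)
cv2.imwrite("pics/small1.png",np.hstack([a,b]))
E
```

```text
clock: 21.22
eef_pos: [0.4374, 0.3593, 0.037]
tool_rot: [0.639, 0.769, 0.001, 0.0]
ft_force: [-0.1, -1.1, -0.8]
grip_width: 0.0126
grasp_force: 58.8
shift [-0.008 -0.011  0.037] turn -0.0 yaw now 10.5 j6 119 clock 21.23 pos [437.4 359.3  37. ] F [-0.1 -1.1 -0.8]
```

View pics/small1.png

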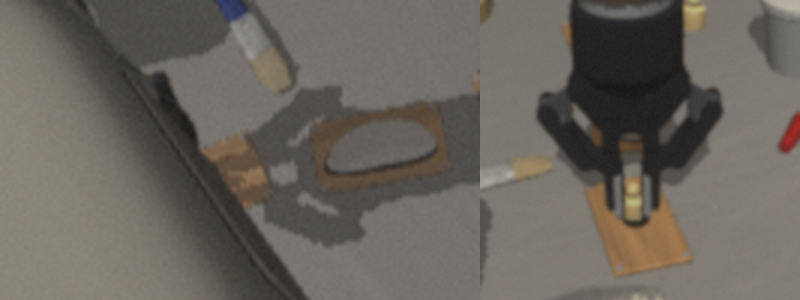

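The top half shows the rib at (382,147) on its pad with the rim on the straight side, as parallax predicts. In the side half the small weight is upright over its disc at (632,205).

```bash
python3 -m creep '0.1 -0.008 -0.01 0.02 0;0.1 -0.008 -0.01 0.03 0;0.1 -0.008 -0.01 0.035 0;0.1 -0.008 -0.01 0.035 0;0.1 -0.008 -0.01 0.035 0'; python3 go.py 435.9 357.8 31.5 10.5
```

```text
clock: 21.95
eef_pos: [0.4351, 0.3572, 0.0309]
tool_rot: [0.639, 0.769, -0.0, -0.0]
ft_force: [-2.2, -0.9, 5.6]
grip_width: 0.0121
grasp_force: 59.4
shift [ 0.003  0.006 -0.004] turn 0.0 yaw now 10.5 j6 119 clock 21.95 pos [435.1 357.2  30.9] F [-2.2 -0.9  5.6]
```

```bash
python3 -m creep '0.1 0.003 0.005 -0.01 0;0.1 0.003 0.005 -0.01 0;0.1 0.003 0.005 0 0;0.1 0.003 0.005 0 0;0.1 0.003 0.005 0 0'; python3 go.py 435.9 357.8 31 10.5
```

```text
clock: 22.58
eef_pos: [0.4362, 0.3581, 0.0309]
tool_rot: [0.639, 0.769, 0.0, 0.0]
ft_force: [-1.4, -0.4, 4.8]
grip_width: 0.013
grasp_force: 59.4
shift [-0.002 -0.003 -0.001] turn 0.0 yaw now 10.5 j6 119 clock 22.57 pos [436.2 358.1  30.9] F [-1.4 -0.4  4.8]
```

```bash
python3 -m creep '0.2 0 0 0 0;0.3 0 0 -0.005 0;0.4 0 0 -0.02 0;0.45 0 0 -0.1 0;0.5 0 0 -0.4 0;0.5 0 0 -0.6 0;0.5 -0.3 0 -0.7 0;0.5 -0.6 0 -0.7 0;0.5 -0.9 0 -0.7 0;0.5 -0.98 0 -0.7 0;0.5 -0.98 0 -0.7 0'; python3 go.py 432 33.3 70 10.5; python3 - <<'E'
from meas import *
imgs={n:camera(n) for n in("top","side")}
for k,p in {"small_weight":[.436,.358,.005,.5],"rib":[.4715,.2185,.005,10.5*d],"big_weight":p0["big_weight"]}.items():
    for v in (("top","side"),("top",),("side",)):
      x,e,a=fit(k,imgs,np.array(p,float),views=v,r=3);print(k,v[-1] if len(v)<2 else "both",x,round(x[3]/d,1),round(e,2),a)
a=imgs["top"][140:220,120:260,::-1];b=imgs["side"][200:310,200:300,::-1]
a=cv2.resize(a,(480,300),interpolation=cv2.INTER_CUBIC);b=cv2.resize(b,(280,300),interpolation=cv2.INTER_CUBIC)
cv2.imwrite("pics/small2.png",np.hstack([a,b]))
E
```

```text
clock: 23.95
eef_pos: [0.4633, 0.2131, 0.1361]
tool_rot: [0.64, 0.768, 0.001, 0.0]
ft_force: [-0.2, -0.1, -0.4]
grip_width: 0.0425
grasp_force: 0.0
shift [-1.142 -0.422  0.44 ] turn -0.001 yaw now 10.4 j6 104 clock 23.95 pos [463.3 213.1 136.1] F [-0.2 -0.1 -0.4]
small_weight both [0.4434 0.3636 0.0194 0.5   ] 28.6 3.13 {'top': (1, 59), 'side': (167, 166)}Traceback (most recent call last):
  File "<stdin>", line 5, in <module>
  File "fit.py", line 57, in fit
    s=least_squares(lambda q:res(p0+(q-1)*sc),np.ones(4),diff_step=.1);x=p0+(s.x-1)*sc
    return func(*args, **kwargs)
    result = trf(vector_fun.fun, vector_fun.jac, x0, f0, J0, lb, ub, ftol, xtol,
                 gtol, max_nfev, x_scale, loss_function, tr_solver,
                 tr_options.copy(), verbose, callback=callback_wrapped)
    return trf_no_bounds(
        fun, jac, x0, f0, J0, ftol, xtol, gtol, max_nfev, x_scale,
        loss_function, tr_solver, tr_options, verbose, callback=callback)
    f_new = fun(x_new)
    self._update_fun()
    ~~~~~~~~~~~~~~~~^^
    self.f = self.fun_wrapped(xp_copy(self.x))
            
[... 152 characters left out ...]
args)
           ~~~~~~^^^^^^^^^^^^^^^^^^^^^^^^^^^^^^
  File "fit.py", line 57, in <lambda>
    s=least_squares(lambda q:res(p0+(q-1)*sc),np.ones(4),diff_step=.1);x=p0+(s.x-1)*sc
                             ~~~^^^^^^^^^^^^^
  File "fit.py", line 52, in res
    m,_=model(n,name,p,win);d=m-(f+[win[0]*0,0,0,0,0])
        ~~~~~^^^^^^^^^^^^^^
  File "fit.py", line 27, in model
    f,a=feats(im);f[:2]=(f[:2]+.5)/S-.5;f[2:]/=S*S;return f,a/S/S
        ~~~~~^^^^
  File "fit.py", line 20, in feats
    return np.array([m["m10"]/m["m00"],m["m01"]/m["m00"],m["mu20"]/m["m00"],m["mu11"]/m["m00"],m["mu02"]/m["m00"]]),m["m00"]
                     ~~~~~~~~^~~~~~~~~
ZeroDivisionError: float division by zero
```

```bash
python3 -m creep '0.5 -0.3 -0.1 0 0;0.5 -0.6 -0.2 0 0;0.5 -0.9 -0.3 0.1 0;0.5 -1 -0.422 0.2 0;0.5 -1 -0.422 0.2 0;0.5 -1 -0.422 0.2 0'; python3 go.py 432 33.3 70 10.5
```

```text
clock: 24.8
eef_pos: [0.4291, 0.0556, 0.106]
tool_rot: [0.639, 0.769, 0.001, 0.0]
ft_force: [0.2, 0.7, -0.3]
grip_width: 0.0429
grasp_force: 0.0
shift [-0.15  -0.009  0.24 ] turn 0.001 yaw now 10.6 j6 87 clock 24.8 pos [429.1  55.6 106. ] F [ 0.2  0.7 -0.3]
```

```bash
python3 -m creep '0.5 -0.15 -0.009 0 0;0.5 -0.15 -0.009 0.1 0;0.5 -0.15 -0.009 0.25 0;0.5 -0.15 -0.009 0.25 0;0.5 -0.15 -0.009 0.25 0;0.5 -0.15 -0.009 0.25 0'; python3 go.py 432 33.3 25 10.5; python3 - <<'E'
from workcell import *
from h import *
for n in("top","side"):
  camera(n)
  for t in("big_weight","small_weight","rib"):
    print(n,t,[(np.round(k["at"],4),round(k["conf"],2)) for k in spot_point(t,n)[:2]])
imgs={n:camera(n) for n in("top","side")}
a=imgs["top"][140:220,120:260,::-1];b=imgs["side"][135:245,200:300,::-1]
a=cv2.resize(a,(480,300),interpolation=cv2.INTER_CUBIC);b=cv2.resize(b,(280,300),interpolation=cv2.INTER_CUBIC)
cv2.imwrite("pics/small2.png",np.hstack([a,b]))
E
```

```text
clock: 25.55
eef_pos: [0.4318, 0.0324, 0.0689]
tool_rot: [0.639, 0.769, 0.001, 0.001]
ft_force: [-0.1, 0.3, -0.1]
grip_width: 0.0427
grasp_force: 0.0
shift [0.005 0.002 0.293] turn 0.0 yaw now 10.5 j6 84 clock 25.55 pos [431.8  32.4  68.9] F [-0.1  0.3 -0.1]
top big_weight [(array([0.4287, 0.0333, 0.002 ]), 0.59), (array([0.5237, 0.088 , 0.0053]), 0.4)]
top small_weight [(array([0.4359, 0.3555, 0.0049]), 0.55)]
top rib []
side big_weight [(array([0.4338, 0.0281, 0.0079]), 0.74)]
side small_weight [(array([0.4385, 0.354 , 0.0061]), 0.66)]
side rib [(array([0.4679, 0.2184, 0.0051]), 0.88)]
```

View pics/small2.png

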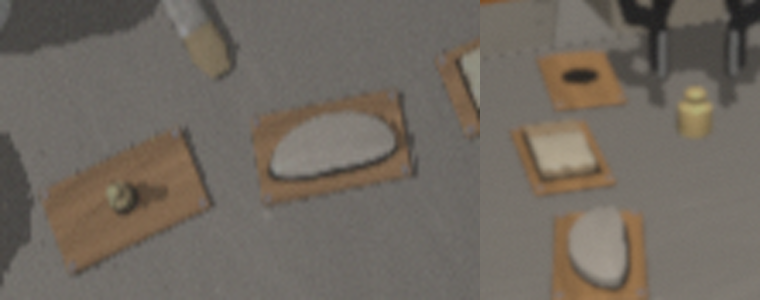

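The small weight at (123,195) stands on its disc and covers it. The rib at (333,147) shows a thin rim along its straight edge, and the big weight is between the open fingers.

```bash
python3 -m creep '0.5 0.003 0.002 0.1 0;0.5 0.003 0.002 0.2 0;0.5 0.003 0.002 0.28 0;0.5 0.003 0.002 0.28 0;0.5 0.003 0.002 0.28 0;0.4 0.003 0.002 0.28 0;0.3 0.003 0.002 0.28 0;0.2 0.003 0.002 0.28 0;0.2 0.003 0.002 0.28 0;0.2 0.003 0.002 0.28 0'; python3 go.py 432 33.3 25 10.5
```

```text
clock: 27.3
eef_pos: [0.4315, 0.0325, 0.0267]
tool_rot: [0.639, 0.769, 0.001, 0.0]
ft_force: [-1.2, -0.1, 6.4]
grip_width: 0.023
grasp_force: 58.7
shift [0.004 0.004 0.011] turn 0.0 yaw now 10.5 j6 84 clock 27.3 pos [431.5  32.5  26.7] F [-1.2 -0.1  6.4]
```

```bash
python3 -m creep '0.2 0 0 -0.05 0;0.2 0 0 -0.3 0;0.2 0 0 -0.5 0;0.2 0 0 -0.5 0;0.2 -0.1 0.2 -0.5 0;0.2 -0.2 0.4 -0.5 0;0.2 -0.3 0.55 -0.5 0;0.2 -0.36 0.55 -0.5 0;0.2 -0.36 0.55 -0.5 0'; python3 go.py 534.9 -44.2 40 10.5
```

```text
clock: 28.42
eef_pos: [0.5202, -0.006, 0.0997]
tool_rot: [0.64, 0.769, -0.001, -0.001]
ft_force: [0.3, -0.3, -1.8]
grip_width: 0.0229
grasp_force: 59.1
shift [-0.268  0.051  0.397] turn -0.0 yaw now 10.4 j6 79 clock 28.43 pos [520.2  -6.   99.7] F [ 0.3 -0.3 -1.8]
```

```bash
python3 -m creep '0.2 -0.15 0.03 0 0;0.2 -0.268 0.051 0.1 0;0.2 -0.268 0.051 0.3 0;0.2 -0.268 0.051 0.4 0;0.2 -0.268 0.051 0.4 0;0.2 -0.268 0.051 0.4 0;0.2 -0.268 0.051 0.4 0'; python3 go.py 534.9 -44.2 32 10.5
```

```text
clock: 29.3
eef_pos: [0.5376, -0.0436, 0.042]
tool_rot: [0.639, 0.769, 0.001, 0.001]
ft_force: [0.6, -0.8, -0.8]
grip_width: 0.0226
grasp_force: 59.1
shift [-0.001 -0.019  0.066] turn 0.0 yaw now 10.5 j6 75 clock 29.3 pos [537.6 -43.6  42. ] F [ 0.6 -0.8 -0.8]
```

```bash
python3 -m creep '0.2 -0.002 -0.01 0.03 0;0.2 -0.002 -0.01 0.05 0;0.2 -0.002 -0.01 0.055 0;0.2 -0.002 -0.01 0.055 0;0.2 -0.002 -0.01 0.055 0'; python3 go.py 534.9 -44.2 31.7 10.5
```

```text
clock: 29.92
eef_pos: [0.5354, -0.0443, 0.0327]
tool_rot: [0.639, 0.769, 0.0, 0.0]
ft_force: [0.1, -0.1, -1.4]
grip_width: 0.0227
grasp_force: 59.1
shift [ 0.001 -0.003  0.007] turn -0.0 yaw now 10.5 j6 75 clock 29.93 pos [535.4 -44.3  32.7] F [ 0.1 -0.1 -1.4]
```

```bash
python3 -m creep '0.2 0 -0.003 0.005 0;0.2 0 -0.003 0.01 0;0.2 0 -0.003 0.01 0;0.2 0 -0.003 0.01 0'; python3 go.py 534.9 -44.2 31.7 10.5
```

```text
clock: 30.42
eef_pos: [0.535, -0.0444, 0.0317]
tool_rot: [0.639, 0.769, 0.0, 0.0]
ft_force: [-2.1, 1.0, 5.2]
grip_width: 0.0226
grasp_force: 59.7
shift [ 0.001 -0.     0.   ] turn 0.0 yaw now 10.5 j6 75 clock 30.43 pos [535.  -44.4  31.7] F [-2.1  1.   5.2]
```

Contact. I release, rise and back away clear of the view.

```bash
python3 -m creep '0.3 0 0 0 0;0.4 0 0 -0.005 0;0.5 0 0 -0.02 0;0.5 0 0 -0.1 0;0.5 0 0 -0.4 0;0.5 0 0 -0.7 0;0.5 0 -0.3 -0.8 0;0.5 0 -0.6 -0.8 0;0.5 -0.3 -1 -0.8 0;0.5 -0.6 -1 -0.8 0;0.5 -0.6 -1 -0.8 0;0.5 -0.6 -1 -0.8 0'; python3 - <<'E'
from meas import *
imgs={n:camera(n) for n in("top","side")}
# predicted vs seen: overlay of silhouette outlines
for n in imgs:
    im=imgs[n][...,::-1]
    c=im[130:240,130:350] if n=="top" else im[140:310,200:320]
    cv2.imwrite(f"pics/end_{n}.png",cv2.resize(c,None,fx=3.5,fy=3.5,interpolation=cv2.INTER_CUBIC))
z={"tile":.013,"rib":.013}
for t in ("tile","rib","small_weight","big_weight"):
    c={}
    for n in imgs:
        r=cut_out(t,n)
        if not r: continue
        m=r[0]["pixels"];c[n]=cen(m)
        tgt={"tile":(.5229,.0888,.009,0),"rib":(.4715,.2185,.009,0),"small_weight":(.4359,.3577,.005,0),"big_weight":(.5349,-.0436,.005,0)}[t]
        # modelled centroid at target pose
        yaw={"tile":-67,"rib":10.6}.get(t,0)*d
        f,a=model(n,t,(tgt[0],tgt[1],.006,yaw),(0,0,512,384))
        print(t,n,round(r[0]["conf"],2),m.sum(),round(a),"seen-model px",c[n]-f[:2],"rect",*[np.round(q,4) for q in rect(n,m,.014)[1:]])
E
```

```text
clock: 31.92
eef_pos: [0.404, -0.1603, 0.1517]
tool_rot: [0.64, 0.769, 0.0, 0.0]
ft_force: [-0.4, -0.0, 0.1]
grip_width: 0.0426
grasp_force: 0.0
tile top 0.58 533 554 seen-model px [0.2478 0.6762] rect [0.52   0.0885] [75.7605 41.6578] -65.8185
tile side 0.89 374 446 seen-model px [-0.0446  0.106 ] rect [0.5213 0.0963] [82.7913 39.0155] -67.092
rib top 0.72 424 471 seen-model px [ 0.8241 -0.2425] rect [0.4699 0.2168] [81.019  34.8203] -75.4014
rib side 0.79 499 514 seen-model px [-0.3715 -0.7153] rect [0.4708 0.2209] [94.1923 33.8844] -80.3894
small_weight top 0.62 53 57 seen-model px [0.0823 0.6196] rect [0.4343 0.358 ] [18.5105 16.0988] 47.0916
small_weight side 0.66 166 200 seen-model px [-0.1849  1.0336] rect [0.4373 0.3528] [42.5625 14.9107] -80.4982
big_weight top 0.69 121 135 seen-model px [0.0098 0.6478] rect [ 0.5352 -0.0444] [29.9748 25.1803] -45.0218
big_weight side 0.44 160 191 seen-model px [0.1671 0.2961] rect [ 0.5384 -0.0643] [91.3152 24.6674] -78.1034
```

View pics/end_top.png

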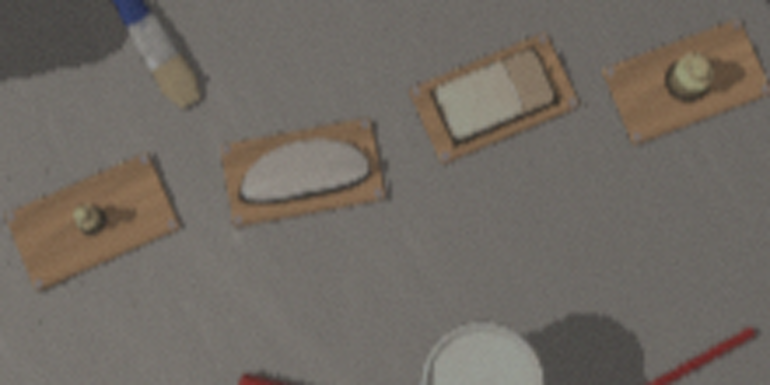

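View pics/end_side.png

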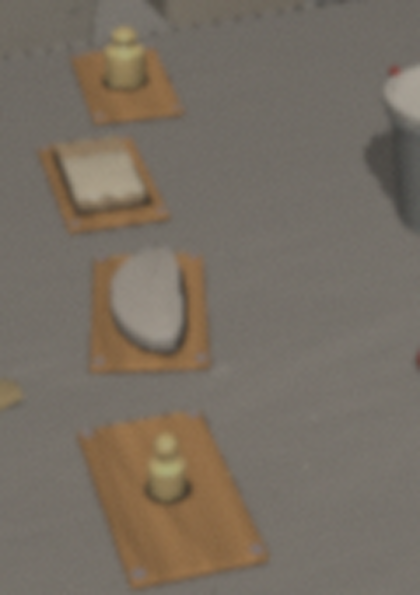

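The end views show the tile, small weight and big weight centred on their silhouettes. The rib looks about 2 mm too far toward −y along its length: a dark tip shows at (172,352) in the side view. I measure that properly.

```bash
cat > ribm.py <<'E'
from meas import *
imgs={n:camera(n) for n in("top","side")}
top=[q for q in st([(moon(36,86),8)])]
M["ribtop"]=top;res_={}
for n in imgs:
    q=proj(n,M["rib"][0]@R.from_euler("z",10.6*d).as_matrix().T+[.4715,.2185,.005]);u0,v0=np.floor(q.min(0)-4).astype(int);u1,v1=np.ceil(q.max(0)+4).astype(int)
    c=imgs[n][v0:v1,u0:u1].astype(float);g=c.mean(2);hi=np.percentile(g,85)
    sat=(c[...,0]-c[...,2]);b=np.clip(1-sat/60,0,1) if 0 else (sat<28)
    a=(np.clip((g-50)/(hi-50),0,1)>.5)&b
    k,l,s,_=cv2.connectedComponentsWithStats(a.astype(np.uint8));vv,uu=np.mgrid[:l.shape[0],:l.shape[1]]
    h,w=l.shape;i=l[h//2,w//2];a=(l==i);f,ar=feats(a);res_[n]=((u0,v0,u1,v1),f,ar)
    best=least_squares(lambda p:(lambda m:np.r_[m[:2]-f[:2],.3*(m[3]-f[3])/(f[2]*f[4])**.25])(model(n,"ribtop",[p[0],p[1],.0055,p[2]],res_[n][0])[0]),[.4715,.2185,.185],diff_step=.01)
    print(n,best.x[:2],best.x[2]/d,"area",ar,model(n,"ribtop",[*best.x[:2],.0055,best.x[2]],res_[n][0])[1])
    for r in a:print("".join(".#"[int(x)] for x in r))
E
python3 ribm.py
```

```text
top [0.4725 0.2174] 13.715234039625766 area 457.0 442.6944444444444
..............................................
..............................................
..............................................
..............................................
..............................................
....................##############............
.................####################.........
...............#######################........
.............###########################......
............############################......
..........###############################.....
.........################################.....
........#################################.....
.......##################################.....
.......##################################.....
......##################################......
.....#################################........
.....###############################..........
.....###########################..............
.....#######################..................
.....#################........................
......#############..........................
[... 932 characters left out ...]
...####################.....
......####################.....
......####################.....
......####################.....
......#####################....
......#####################....
.......###################.....
.......###################.....
........##################.....
.........#################.....
..........################.....
...........##############......
............#############......
.............###########.......
...............#########.......
.................######........
...............................
...............................
...............................
...............................
...............................
...............................
```

The top-view fit puts the rib about +1 mm in x and 1–2 mm toward −y, turned about 3° too far. I regrasp it at the pad's angle and nudge it.

```bash
python3 -m creep '0.6 0.3 0.3 0 0;0.6 0.6 0.6 0 0;0.6 0.95 0.7 0 0;0.6 0.98 0.8 0 0;0.6 0.98 0.8 0 0;0.6 0.98 0.8 0 0'; python3 go.py 472 217.5 60 10.5
```

```text
clock: 33.28
eef_pos: [0.4945, 0.0051, 0.151]
tool_rot: [0.64, 0.768, -0.0, -0.0]
ft_force: [0.3, -0.6, -0.2]
grip_width: 0.0514
grasp_force: 0.0
shift [1.42  0.109 0.606] turn -0.001 yaw now 10.4 j6 80 clock 33.27 pos [494.5   5.1 151. ] F [ 0.3 -0.6 -0.2]
```

```bash
python3 -m creep '0.6 0.3 -0.02 0 0;0.6 0.6 -0.05 0 0;0.6 0.9 -0.07 0 0;0.6 0.98 -0.07 0 0;0.6 0.98 -0.07 0 0;0.6 0.98 -0.07 0 0'; python3 go.py 472 217.5 60 10.5
```

```text
clock: 34.02
eef_pos: [0.4582, 0.1474, 0.1512]
tool_rot: [0.64, 0.768, -0.0, 0.0]
ft_force: [0.3, -0.2, -0.8]
grip_width: 0.0513
grasp_force: 0.0
shift [0.444 0.175 0.608] turn -0.001 yaw now 10.4 j6 97 clock 34.02 pos [458.2 147.4 151.2] F [ 0.3 -0.2 -0.8]
```

```bash
python3 -m creep '0.6 0.3 0.1 0 0;0.6 0.444 0.175 0.1 0;0.6 0.444 0.175 0.4 0;0.6 0.444 0.175 0.6 0;0.6 0.444 0.175 0.74 0;0.6 0.444 0.175 0.74 0;0.6 0.444 0.175 0.74 0;0.6 0.444 0.175 0.74 0'; python3 go.py 472 217.5 28 10.5
```

```text
clock: 35.02
eef_pos: [0.4727, 0.2192, 0.0414]
tool_rot: [0.64, 0.769, 0.001, 0.001]
ft_force: [0.6, -0.6, -0.0]
grip_width: 0.0513
grasp_force: 0.0
shift [-0.01  -0.007  0.09 ] turn -0.0 yaw now 10.5 j6 104 clock 35.02 pos [472.7 219.2  41.4] F [ 0.6 -0.6 -0. ]
```

```bash
python3 -m creep '0.6 -0.01 -0.005 0.06 0;0.6 -0.01 -0.005 0.09 0;0.6 -0.01 -0.005 0.09 0;0.5 -0.01 -0.005 0.09 0;0.4 -0.01 -0.005 0.09 0;0.3 -0.01 -0.005 0.09 0;0.3 -0.01 -0.005 0.09 0;0.3 -0.01 -0.005 0.09 0;0.3 -0.01 -0.005 0.09 0'; python3 go.py 472 217.5 28 10.5; python3 go.py 471.5 218.9 28 10.5
```

```text
clock: 36.15
eef_pos: [0.4713, 0.2177, 0.0272]
tool_rot: [0.639, 0.769, 0.0, 0.0]
ft_force: [-1.1, -0.6, 6.4]
grip_width: 0.0331
grasp_force: 59.8
shift [-0.002  0.004 -0.005] turn 0.0 yaw now 10.5 j6 104 clock 36.15 pos [471.3 217.7  27.2] F [-1.1 -0.6  6.4]
shift [ 0.008  0.002 -0.005] turn 0.0 yaw now 10.5 j6 104 clock 36.15 pos [471.3 217.7  27.2] F [-1.1 -0.6  6.4]
```

```bash
python3 -m creep '0.3 0 0 -0.012 0;0.3 0.01 0 -0.012 0;0.3 0.01 0 -0.012 0;0.3 0.01 0 0 0;0.3 0.01 0 0.003 0;0.3 0.01 0 0.003 0;0.3 0.01 0 0.003 0'; python3 go.py 471.5 218.9 28 10.5
```

```text
clock: 37.02
eef_pos: [0.4708, 0.2191, 0.0272]
tool_rot: [0.639, 0.769, 0.0, 0.0]
ft_force: [-3.2, -1.6, 8.0]
grip_width: 0.0328
grasp_force: 60.5
shift [-0.002  0.004 -0.006] turn 0.0 yaw now 10.5 j6 104 clock 37.02 pos [470.8 219.1  27.2] F [-3.2 -1.6  8. ]
```

Released here; I retreat the same way the arm came.

```bash
python3 -m creep '0.45 0 0 -0.005 0;0.55 0 0 -0.01 0;0.6 0 0 -0.1 0;0.6 0 0 -0.4 0;0.6 0 0 -0.7 0;0.6 -0.3 0 -0.8 0;0.6 -0.6 0 -0.8 0;0.6 -0.9 0.1 -0.8 0;0.6 -1 0.1 -0.8 0;0.6 -1 0.1 -0.8 0;0.6 -1 0.1 -0.8 0'; python3 -m creep '0.6 -0.4 0 0 0;0.6 -0.8 0 0 0;0.6 -1 0 0 0;0.6 -1 0 0 0;0.6 -1 0 0 0;0.6 -1 0 0 0'; python3 ribm.py | grep -v '[.#]\{9\}'; python3 - <<'E'
from h import *
a=camera("top")[130:240,130:350,::-1];b=camera("side")[140:310,200:320,::-1]
cv2.imwrite("pics/fin.png",np.hstack([cv2.resize(a,(500,250),interpolation=cv2.INTER_CUBIC)[:,:],np.zeros((250,4,3),np.uint8),cv2.resize(b[60:],(273,250),interpolation=cv2.INTER_CUBIC)]))
E
```

```text
clock: 38.4
eef_pos: [0.5124, 0.0751, 0.1463]
tool_rot: [0.639, 0.769, 0.0, -0.0]
ft_force: [-0.1, 0.9, 0.1]
grip_width: 0.0511
grasp_force: 0.0
clock: 39.15
eef_pos: [0.54, -0.0716, 0.1462]
tool_rot: [0.638, 0.77, 0.0, -0.0]
ft_force: [-0.1, -0.4, -0.1]
grip_width: 0.051
grasp_force: 0.0
top [0.4719 0.2187] 13.553560544812427 area 456.0 444.1388888888889
side [0.4751 0.2081] 19.39251595668633 area 680.0 418.0
```

View pics/fin.png

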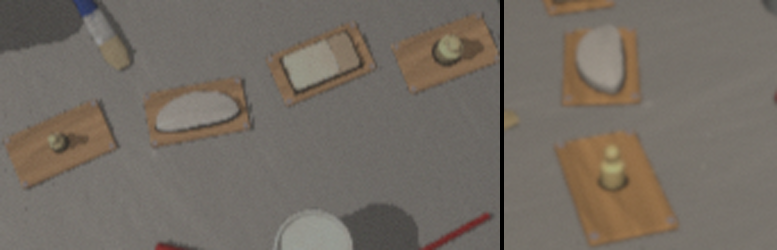

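The top half of the last picture shows all four tools centred on their silhouettes. The rib fit is now (471.9, 218.7) mm against its pad at (471.5, 218.5). The gripper is open and clear, so I hand in.

```bash
python3 -c "
from workcell import ticket;print(ticket.job_done())"
```

```text
the job is handed in; nothing more can be done
None
```

I placed all four tools on their own silhouettes, let go of everything, and handed the job in at about 39 s. My last image fit puts the rib within about 0.5 mm of centre, but it may sit up to 3° off its silhouette's angle.

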